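# Park the thick pressing roller in its dock

### The job

Two hard-rubber pressing rollers lie at the feet of their two wooden docks. With the fingertips, push the thicker roller slowly and gently up its ramp, over the crest and home against the stop, where it stays by itself; stay behind it so that it never rolls back, do not flick, grip or lift it, then take the hand away. Leave the thin roller and everything else on the table as they are.

Things in the scene. Friction and masses are not known exactly. Their poses are not given: they have to be found in the camera images.
- thick_roller: Thicker roller: black cylinder, aluminium end discs, 40 mm diameter, 90 mm long, about 0.32 kg. Origin at its centre, own x axis along its length (across the dock). It rests in the shallow V at the ramp's foot (centre at x -1, z 28 mm in thick_dock's frame). It rolls freely: let go on the ramp it rolls back; past the crest it rolls on to the stop by itself.
- thick_dock: Fixed wooden dock, 112 mm wide. Origin on the table under the ramp's foot, mid-width; x points up the ramp (away from the robot), z up. Along x: landing from -75 mm (open end, 12 mm high) sinking to the foot at 0 (8 mm high), ramp up to the crest at 120 (25 mm high), pocket, stop wall at 159. Side cheeks 96 mm apart, tops 9 to 13 mm above the deck (lower near x = -75).
- thick_slope (a point): Point on the deck at the ramp's foot of thick_dock (8 mm above its origin); its x axis runs up along the ramp's surface, which rises at 8 deg, its z axis is square to the surface. The thick roller's centre is 20 mm off this surface.
- thick_seat (a point): Where the thick roller's centre lies when parked: x 139, z 44 mm in thick_dock's frame, same axes. Behind the crest the deck sinks 4 deg to the upright stop wall, whose inner face is 20 mm beyond this point; it is 12 mm thick, its top 50 mm above the table.
- thin_roller: The thinner roller, to be left alone: same look, 28 mm diameter, 90 mm long, lying at the foot of the other dock. Origin at its centre, x along its length.
- thin_dock: The thin roller's dock, fixed, built and framed like thick_dock (112 mm wide, from x = -75 to 165 mm, stop wall's top 44 mm above the table). The two docks may change sides.
- ink_mid: Ink jar, 38 mm diameter, 55 mm tall, standing between the docks. Origin under its centre.
- ink_left: Ink jar, 48 mm diameter, 58 mm tall, on the left. Origin under its centre.
- ink_right: Ink jar, 48 mm diameter, 58 mm tall, on the right. Origin under its centre.
- cup: Clear cup, 68 mm across, 85 mm tall, on the right. Origin under its centre.
- card_box: Open white card box 75 x 110 x 35 mm, on the left. Origin under its centre.
- paperweight: Brass disc, 46 mm diameter, 30 mm tall, beyond the docks. Origin under its centre.
Things that resemble listed ones, but are neither listed nor needed, are in the scene too. What is shaped like the ink_right but blue is not meant.

How it is judged:
By the outcome, as a careful person would: the job done as asked, in the order asked, and still so for the second after the job is handed in, with the robot touching nothing.
It also fails if it takes over 42 s, if anything falls off the work surface, if the arm or the gripper's body presses on something with over 40 N, if the wrist force passes 120 N, or if a joint passes its speed limit or range.

### The arm

A 7-joint arm with a two-finger parallel gripper is mounted at the origin on the work surface. World frame = base frame: x ahead of the robot, y to its left, z up, the work surface at z = 0. Lengths are in m, angles in rad, forces in N, time in s.
With the tool pointing down it reaches from about 0.35 to 0.9 m from the base axis. Payload 19.9 kg.
Tool frame: the origin (TCP) lies between the finger pads; the fingertips stand 19 mm ahead of it and the grasp point (between the pads) is the TCP; z points along the fingers, y is the line along which they close (so a half turn about z gives the same grasp; the last joint's range is limited). The gripper opens to 94 mm and grips with 3 to 60 N. Pads are 16 mm wide; open, the fingers measure 119 mm over their backs; the gripper's body (75 mm by 177 mm) begins 78 mm behind the grasp point.
Start: joints at [-1.24, 0.417, -0.01, 1.614, 0.005, 1.111, -0.053], TCP at [0.228, 0.582, 0.224] pointing down, gripper open.
Joint ranges: [-2.81, 2.81], [-0.39, 2.02], [-1.27, 1.25], [0.06, 2.57], [-1.19, 4.33], [0.19, 2], [-2.82, 2.82]. Speed limits (rad/s): [1.89, 1.89, 2.39, 2.39, 3.01, 3.01, 3.01].

### API

Orientations are given as a 3x3 rotation matrix whose columns are the frame's x, y, z axes.
In Python, from rig import robot gives the robot as it stands. Calls block until the motion is done:
- robot.move_ptp(position, orientation): joint-space move of the TCP to a pose.
- robot.move_linear(position, velocity=0.15, frame=None, threshold=None): straight line of the TCP; frame=None keeps the orientation; velocity is the mean speed in m/s. With threshold (N) it stops when the force on the tool has changed by that much, and returns True; else False.
- robot.goto_joints(angles): joint-space move.
- robot.gripper_to(opening): finger opening in m; the grip force is fixed at half the most; returns when the fingers have stopped.
- robot.pause(seconds).
- robot.ik(position, orientation): joint angles nearest the present ones, or None.
- robot.get_state(): the state.
- robot.grab_frame(name): name is "scene" or "top" or "wrist"; returns the picture (420x560x3 uint8, red, green, blue); there is no depth.
- robot.camera_info(name): a dict with "fx", "fy", "cx", "cy" (pixels), "rvec" (rotation vector, rad) and "tvec" (3), from world to camera coordinates, as OpenCV has them. Camera axes: x right, y down, z forward; pixel columns grow to the right and rows downward; lengths in m; the calibration is good to about 2 mm. A picture is of the moment at which its call begins: read the wrist's pose just before it. camera_info takes no time and is no camera call; for the wrist camera it gives the pose at the moment of the call.
A pose or a line that the arm cannot do raises robot.PlanningError and nothing moves.
- robot.sign_off(): hands the job in; it is judged then, once.
The state is a dict: "time": time; "qpos": joint angles; "joint_vel": joint speeds; "effort": joint torques, N m; "ee_pos": TCP position; "tool_rot": TCP orientation; "force": force on the tool from outside, world axes, zero at the start; "moment": the same for the moment, N m; "opening": finger opening in m; "grasp_force": force on a finger pad.
Only numpy, scipy, OpenCV 4.12 (cv2) and the standard library are available. Lean on these libraries where they do the work, as an engineer would, in place of code of your own. Each camera call takes 0.05 s, during which the arm holds its last target. There are 200 camera calls.

## Working session

There is one attempt and no reset: what is moved stays moved. The work goes in short steps, each a Python script; the robot and the scene stay as the last script left them, time stands still between calls to the robot, and variables do not carry over. Pictures are saved under pics/ and viewed, at most 10 in all, crops included, and the job is handed in when it is done.

```bash
mkdir -p pics; ls
python3 - <<'E'
from rig import robot
import cv2,numpy as np
for n in("top","scene"):
    im=robot.grab_frame(n); cv2.imwrite(f"pics/{n}0.png",cv2.resize(im[:,:,::-1],(784,588),interpolation=cv2.INTER_CUBIC)); np.save(f"pics/{n}0.npy",im)
    print(n,robot.camera_info(n))
s=robot.get_state();print(s["time"],s["tool_rot"],s["force"],s["opening"])
E
```

```text
pics
top {'fx': 397.7084630298703, 'fy': 397.7084630298703, 'cx': 279.6331559125961, 'cy': 214.66783606302226, 'rvec': array([ 2.16639104, -2.16138607,  0.17563734]), 'tvec': array([-0.0222249 ,  0.57783771,  1.01229221])}
scene {'fx': 434.8645986610092, 'fy': 434.8645986610092, 'cx': 276.58406084622163, 'cy': 208.50667773340453, 'rvec': array([ 1.6524996 ,  2.15132322, -0.64154875]), 'tvec': array([ 0.15298455, -0.42694538,  1.47743138])}
0.1 [[-9.31313694e-01  3.64217935e-01 -3.16121460e-04]
 [ 3.64218058e-01  9.31313067e-01 -1.08499179e-03]
 [-1.00765423e-04 -1.12560486e-03 -9.99999361e-01]] [0.17126896 0.41229714 0.68860166] 0.09415196071893307
```

View pics/top0.png

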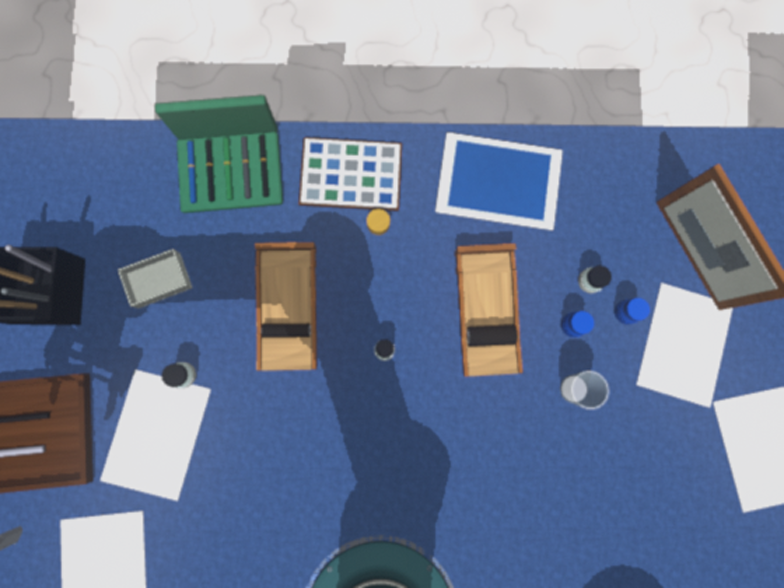

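View pics/scene0.png

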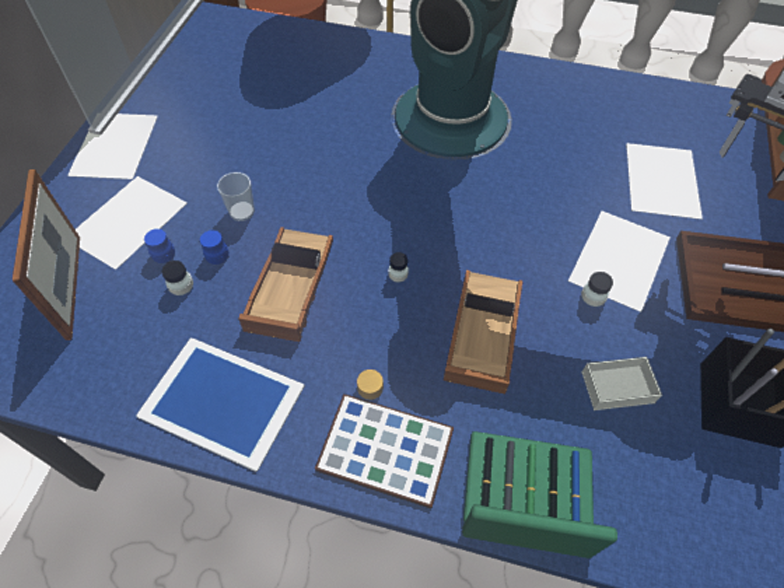

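Roller candidates in the top view (784x588 px): the left dock's at (285,330), about 14 px across, and the right dock's at (492,335), about 21 px across. The right one fits "thicker". I'll measure both and confirm in an enlarged crop.

```bash
cat > h.py <<'E'
import cv2,numpy as np
def ray(c,uv,z):
    R=cv2.Rodrigues(c["rvec"])[0]; o=-R.T@c["tvec"]
    d=R.T@np.array([(uv[0]-c["cx"])/c["fx"],(uv[1]-c["cy"])/c["fy"],1])
    return o+d*(z-o[2])/d[2]
def proj(c,p):
    return cv2.projectPoints(np.array([p],float),c["rvec"],c["tvec"],np.array([[c["fx"],0,c["cx"]],[0,c["fy"],c["cy"]],[0,0,1]]),None)[0].reshape(2)
E
python3 - <<'E'
from rig import robot
from h import *
im=np.load("pics/top0.npy"); c=robot.camera_info("top")
x0,y0,x1,y1=310,160,385,280
# dock silhouette: not blue
def quad(x0,y0,x1,y1):
    r=im[y0:y1,x0:x1].astype(int)
    m=((r[:,:,0]>r[:,:,2]+5)).astype(np.uint8)
    m=cv2.morphologyEx(m,cv2.MORPH_CLOSE,np.ones((21,21)))
    cs,_=cv2.findContours(m,0,2); k=max(cs,key=cv2.contourArea)
    a=cv2.approxPolyDP(k,4,True)[:,0]+[x0,y0]
    b=cv2.minAreaRect(k+np.array([x0,y0])); 
    g=(r.max(2)<60).astype(np.uint8); n,l,st,ce=cv2.connectedComponentsWithStats(g)
    i=1+st[1:,4].argmax(); kk=cv2.findContours((l==i).astype(np.uint8),0,2)[0][0]
    return a,b,cv2.minAreaRect(kk+np.array([x0,y0]))
for bx in ((315,160,385,280),(175,160,235,275)):
    a,b,ro=quad(*bx); print(a.tolist(),b,ro)
    for p in a: print(p, ray(c,p,.021)[:2].round(4), ray(c,p,.05)[:2].round(4))
    print("roller",ray(c,ro[0],.035).round(4))
cr=im[165:275,315:385]; cv2.imwrite("pics/crop1.png",cv2.resize(np.hstack([cr,im[165:275,175:245]])[:,:,::-1],None,fx=5,fy=5,interpolation=cv2.INTER_CUBIC))
E
```

```text
[[367, 174], [326, 177], [332, 268], [372, 266]] ((348.8367004394531, 220.7740936279297), (93.4372787475586, 42.90706253051758), 87.1014175415039) ((351.29559326171875, 239.11602783203125), (12.666678428649902, 33.26974105834961), 86.98721313476562)
[367 174] [ 0.6941 -0.2613] [ 0.687  -0.2539]
[326 177] [ 0.6849 -0.1482] [ 0.6781 -0.1439]
[332 268] [ 0.4382 -0.1604] [ 0.4382 -0.1558]
[372 266] [ 0.4435 -0.2673] [ 0.4433 -0.2598]
roller [ 0.514  -0.2108  0.035 ]
[[175, 173], [175, 274], [198, 274], [199, 263], [234, 263], [234, 174]] ((204.5, 223.5), (101.0, 59.0), 90.0) ((203.5, 235.5), (7.0, 33.0), 90.0)
[175 173] [0.6932 0.2623] [0.6861 0.2554]
[175 274] [0.4224 0.2527] [0.4228 0.246 ]
[198 274] [0.4224 0.1927] [0.4228 0.1877]
[199 263] [0.4511 0.1909] [0.4507 0.1859]
[234 263] [0.4512 0.099 ] [0.4508 0.0965]
[234 174] [0.6915 0.1028] [0.6845 0.1002]
roller [0.5225 0.1787 0.035 ]
```

View pics/crop1.png

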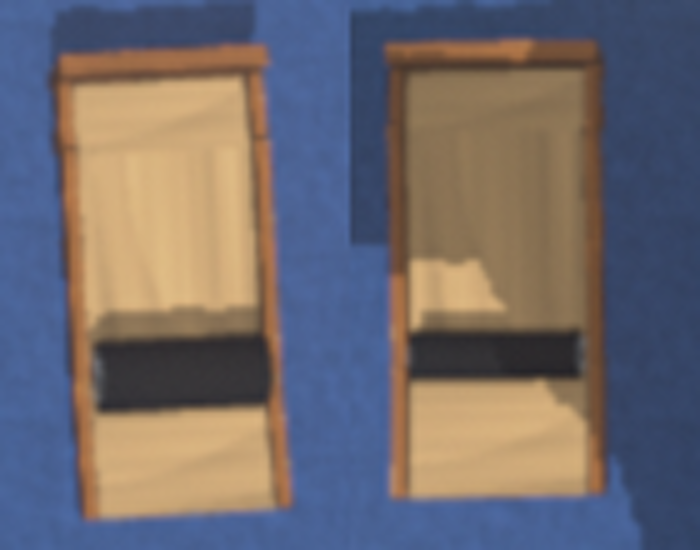

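Confirmed: the right dock's roller (left panel, about 12.5 px against 8.5 px across) is the thick one. Next I'll move to hover behind it.

```bash
cat >> h.py <<'E'
yaw=np.arctan2(.0149,.2418); FOOT=np.array([.5138,-.2098])
ex=np.array([np.cos(yaw),np.sin(yaw),0]); ey=np.array([-ex[1],ex[0],0])
def P(x,z,y=0): return np.r_[FOOT,0]+ex*x+ey*y+[0,0,z]
def rot(s): return np.c_[s*ex,-s*ey,[0,0,-1]]
E
python3 - <<'E'
from rig import robot
from h import *
q0=np.array(robot.get_state()["qpos"])
best=None
for s in(1,-1):
    q=robot.ik(P(-.05,.2),rot(s)); print(s,q)
    if q is not None and (best is None or abs(q-q0).max()<best[0]): best=(abs(q-q0).max(),s)
s=best[1]; open("s.txt","w").write(str(s))
robot.move_ptp(P(-.05,.2),rot(s)); robot.gripper_to(.04)
st=robot.get_state(); print(s,st["time"],st["ee_pos"],P(-.05,.2),st["opening"],st["force"])
c=robot.camera_info("wrist"); w=robot.grab_frame("wrist"); print(c)
np.save("pics/w1.npy",w); cv2.imwrite("pics/w1.png",w[:,:,::-1])
for n,p in (("foot",P(0,.008)),("roller",P(-.001,.048)),("wallL",P(.171,.05,.056)),("wallR",P(.171,.05,-.056)),("endL",P(-.075,.021,.056)),("endR",P(-.075,.021,-.056))): print(n,proj(c,p).round(1))
E
```

```text
1 [-0.42838841  0.36620934  0.97852139  1.94477373 -0.35716149  1.01552046
 -0.79704537]
-1 [-0.44104717  0.37350184  0.997151    1.94504286 -0.3682722   1.01845792
  2.35518328]
1 3.9667 [ 0.46389143 -0.21288663  0.19998869] [ 0.46389466 -0.21287523  0.2       ] 0.04047576671991337 [ 0.48337723 -0.26682926  0.6373669 ]
{'fx': 347.44810076879423, 'fy': 347.44810076879423, 'cx': 284.60205904185136, 'cy': 212.21098585768192, 'rvec': array([-2.12318264,  1.99504638,  0.29380759]), 'tvec': array([-0.24139112,  0.40870595,  0.49913093])}
foot [284.6 144.7]
roller [284.6 150.5]
wallL [209.3 -83.2]
wallR [360.3 -83.1]
endL [229.9 220.1]
endR [339.1 220.1]
```

View pics/w1.png

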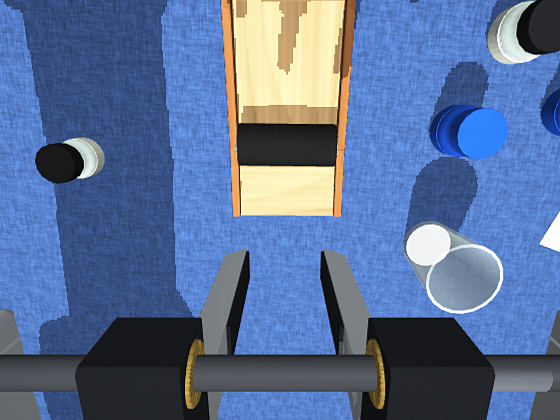

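The wrist view shows the open end of the dock at row 216, columns 232–341, and the roller at rows 123–166. That puts the dock about 3 mm further ahead and 2 mm further right than predicted, so I'll shift the frame by part of that. Then I'll descend and push.

```bash
sed -i 's/^ex=/FOOT=FOOT+[.0026,-.0015]\nex=/' h.py
python3 - <<'E'
from rig import robot
from h import *
robot.move_linear(P(-.05,.08),.12)
print("down",robot.move_linear(P(-.05,.039),.04,threshold=5))
print("close",robot.move_linear(P(-.036,.037),.03,threshold=4))
st=robot.get_state(); print(st["time"],st["ee_pos"],st["force"])
im=robot.grab_frame("wrist"); cv2.imwrite("pics/w2.png",im[:,:,::-1])
E
```

```text
down False
close False
6.9667 [ 0.48036639 -0.2135517   0.03693704] [-0.4653431  -0.88043293  0.30340129]
```

View pics/w2.png

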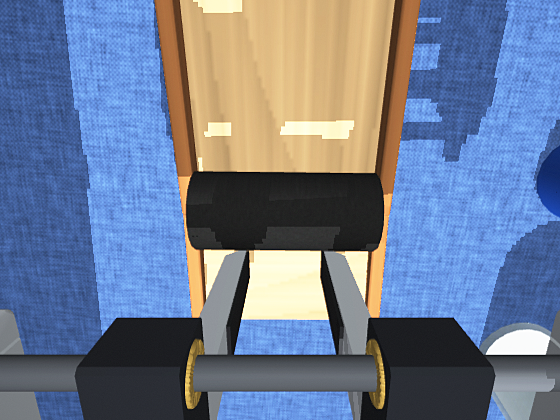

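The fingers are centred behind the roller (tips at row 250, roller at rows 172–250), so I'll push it slowly.

Run:
```python
from rig import robot
from h import *
hit=robot.move_linear(P(.113,.057),.022,threshold=5)
st=robot.get_state(); d=np.array(st["ee_pos"])-P(0,0); print(hit,st["time"],d@ex,d@ey,d[2],st["force"])
im=robot.grab_frame("wrist"); cv2.imwrite("pics/w3.png",im[:,:,::-1])
```

```text
True 13.0 0.1089807848248264 4.3282195074364793e-05 0.05601429793722061 [-0.33671594  0.02655757 -0.19451967]
```

View pics/w3.png

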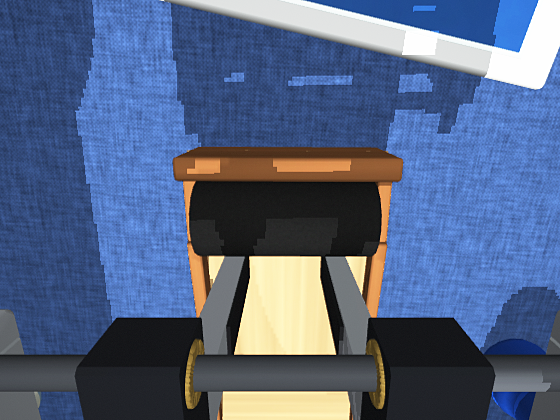

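The roller is home against the wall (rows 180–255). I'll back off gently, lift and check.

Run:
```python
from rig import robot
from h import *
robot.move_linear(P(.085,.056),.025)
im1=robot.grab_frame("wrist")
robot.move_linear(P(.075,.2),.12); robot.move_linear(P(-.06,.22),.12); robot.pause(1)
im2=robot.grab_frame("wrist"); im3=robot.grab_frame("scene")
st=robot.get_state(); print(st["time"],st["force"])
cv2.imwrite("pics/end.png",cv2.resize(np.hstack([im2,im3])[:,:,::-1],(800,300),interpolation=cv2.INTER_AREA))
```

```text
17.9417 [-0.50820982 -0.21174775  0.01520838]
```

View pics/end.png

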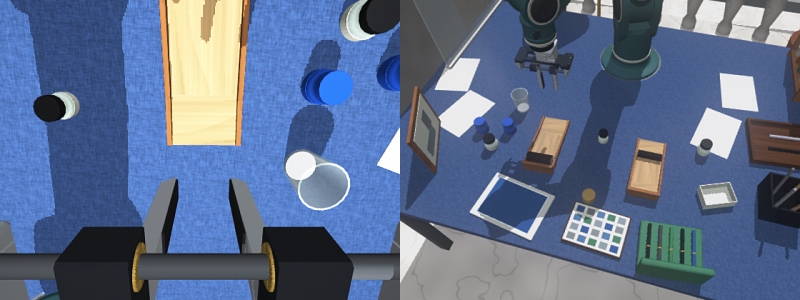

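The scene view shows the thick roller parked at the stop (540,157), the thin one still at its foot (650,155), and everything else unmoved.

```bash
python3 -c "
from rig import robot
print(robot.sign_off())"
```

```text
the job is handed in; nothing more can be done
None
```

The thick roller was pushed gently over the crest and rests against its stop, the hand is clear, nothing else was moved, and the job was handed in at about 18 s.

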